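Crack the sealed cone bin and hold it ajar over the humidity probe

ROBOT

A 7-joint arm with a two-finger parallel gripper is mounted at the origin on the work surface. World frame = base frame: x ahead of the robot, y to its left, z up, the work surface at z = 0. Lengths are in m, angles in rad, forces in N, time in s.
With the tool pointing down it reaches from about 0.35 to 0.9 m from the base axis. Payload 8.1 kg.
Tool frame: the origin (TCP) lies between the finger pads; the fingertips stand 22 mm ahead of it and the grasp point (between the pads) lies 3 mm ahead of it; z points along the fingers, x is the direction in which the jaws open and shut, and the axes are right-handed (so a half turn about z gives the same grasp; the last joint's range is limited). The gripper opens to 92 mm and grips with 3 to 60 N. Pads are 19 mm wide; open, the fingers measure 130 mm over their backs; the gripper's body (75 mm by 190 mm) begins 47 mm behind the grasp point.
Start: joints at [1.121, 0.434, 0.025, 1.573, -0.012, 1.134, -0.075], TCP at [0.212, -0.588, 0.249] pointing down, gripper open.
Joint ranges: [-2.62, 2.62], [-0.44, 2.09], [-1.27, 1.32], [0.08, 2.57], [-1.32, 4.46], [0.12, 2], [-2.74, 2.74]. Speed limits (rad/s): [2.22, 2.22, 3.01, 3.01, 3.14, 3.14, 3.14].

INTERFACE

Orientations are given as a rotation vector (axis times angle).
In Python, from cell import arm, vision, order gives the robot as it stands.
- The arm moves only by the tool apply_moves, never from a script. Its argument "commands" is a list of rows, each a list of 6 numbers: the shift along the tool's x, y, z in cm, then the turn, a rotation vector about the tool's x, y, z in rad. A call has 1 to 5 rows; each row shifts and turns the commanded pose from where the row before left it, along the tool's axes as they then stand; what a row does not reach is not made up. A row lasts 1/10 s, in which the tool goes at most 50 mm and 8.59 degrees, less where a joint would pass 70% of its speed; a pose out of reach is approached as far as the arm can. A call with a gripper value outside its range is refused whole. "claw" is the closure, from -1 (fully open) to 1 (shut), so that 0 is half open, set as the call begins (left out, the last holds). The fingers move at their own pace and stop on an object; "newtons" is the grip in N (left out, the last holds). Time passes only in rows, so rows that do not move let the fingers close. It gives the time, the measured TCP pose, the force and the opening at its end, in the units of the state.
- arm.observe(): the state, without advancing time (a new reading comes with each control period).
- vision.get_image(name): name is "scene" or "top" or "wrist"; returns (picture, depth): 400x640x3 uint8, red, green, blue; 400x640 float32, m along the optical axis (not along the pixel's ray), 0 where there is no reading.
- vision.get_calibration(name): a dict with "K" (3x3 intrinsics, pixels), "D" ([k1, k2, p1, p2, k3] as OpenCV has them; the pictures are not rectified), "R" (3x3) and "t" (3): a world point X has camera coordinates R X + t. Camera axes: x right, y down, z forward; pixel columns grow to the right and rows downward; lengths in m; the calibration is good to about 2 mm. A picture is of the moment at which its call begins: read the wrist's pose just before it. get_calibration takes no time and is no camera call; for the wrist camera it gives the pose at the moment of the call.
- order.sign_off(): hands the job in, once; it reports no verdict.
The state is a dict: "clock": time; "joints": joint angles; "dq": joint speeds; "joint_efforts": joint torques, N m; "position": TCP position; "ee_rot": TCP orientation; "force": force on the tool from outside, world axes, zero at the start; "ft_torque": the same for the moment, N m; "width": opening from 0.0 (shut) to 1.0 (fully open).
Only numpy, scipy, OpenCV 4.12 (cv2) and the standard library are available. Lean on these libraries where they do the work, as an engineer would, in place of code of your own. Each camera call takes 0.05 s, during which the arm holds its last target.

TASK

Check the air in the sealed cone bin: first stand the orange-headed humidity probe upright in the yellow holder cup and let go of it, then pull the pink lid free of its sticky gasket by the white bar and hold it ajar, with its front edge raised about 5 cm. The gasket lets go suddenly, so do not let the lid fly wide open, and finish while still holding the lid still in that position, for nothing else will keep it up. Do not push aside the jar, the carton or the roll of tape.

Things in the scene. Friction and masses are not known exactly. Their poses are not given: they have to be found in the camera images.
- bin: Clear plastic bin of brown cones with a white rim, fixed to the bench, 200 (x) by 220 (y) by 120 mm high, closed by the pink lid. Origin at the centre of its underside; its -x side is the front (label, bar side), the hinge runs along its +x top edge. It lies turned a little either way.
- lid (a joint): Opening angle of the pink lid in rad: 0 shut, grows as the front edge rises, stop at 0.62. The front edge is 204 mm from the hinge (up 5 cm at about 0.25). The lid (about 0.5 kg) falls shut by itself. The sticky gasket takes about 17 to 23 N of upward pull at the bar to start and lets go suddenly within the first 10 to 15 mm of lift; after that lifting or holding takes only 2 to 5 N.
- lid_handle (a point): Middle of the white round grip bar on the lid, moving with it. Bar 14 mm thick, along the bin's y axis, 100 mm between its posts' centres, axis 35 mm above the lid's top, 168 mm above the bench when shut; 170 mm in front (bin -x) of the hinge line and 47 mm above it. Can be pinched from above; being round it may turn between the fingers.
- lid_hinge (a point): Middle of the lid's hinge line, which runs along the bin's y axis, 121 mm above the bench at the bin's rear edge.
- probe_center (a point): Half-way point of the humidity probe, a 160 mm, 60 g stick; its z runs from foot to head. Steel shaft 12 x 12 mm for the lowest 110 mm, then an orange head 50 mm long, 24 mm (its x) by 20 mm (its y), centred 55 mm along +z from here. It starts leaning in the grey rest, head 0.35 rad off vertical towards the rest's +x, its y level. The head stands free of the rest: pinch it across its y faces.
- probe_foot (a point): Centre of the end face of the probe's foot, 80 mm along -z from probe_center; same axes.
- rest: Fixed rest for the probe: a grey sloping channel, 22 mm wide, on a wooden foot plate 130 by 70 mm. Origin on the bench under the probe's foot; the channel climbs towards its +x, from 22 mm to about 120 mm above the bench. It stands left or right of the bin, its +x roughly away from the robot, with the cup on the other side.
- cup: Fixed upright yellow holder cup on a dark disc of 72 mm. Origin at the centre of its underside. Cup outside diameter 38 mm, inside 30 mm, rim 80 mm above the bench, inner floor 12 mm above the bench.
- jar_center (a point): Centre of a loose closed jar of cones with pink cap, 68 mm diameter, 109 mm tall; a bystander.
- carton_center (a point): Centre of a loose brown carton with blue tape, 100 by 130 by 70 mm high; a bystander.
- tape_center (a point): Centre of a loose roll of blue tape lying flat, 80 mm diameter, 40 mm high; a bystander.
Not all that is in view belongs to the job. Several things look just like the cup: the one meant starts farthest to the robot's right.

How it is judged:
By the outcome, as a careful person would: the job done as asked, in the order asked, and still so for the second after the job is handed in, while the arm keeps its last pose, push and grip.
It also fails if it takes over 58 s, if anything falls off the work surface, if the arm or the gripper's body presses on something with over 40 N, if the wrist force passes 120 N, or if a joint passes its speed limit or range.

## Working session

There is one attempt and no reset: what is moved stays moved. The work goes in short steps, Python scripts to look and compute and a tool call to move; the robot and the scene stay as the last step left them, time stands still between calls to the robot, and variables do not carry over. Pictures are saved under pics/ and viewed, and the job is handed in when it is done.

Besides the shell and the picture viewer there is one more tool, called after "Request:" as name(argument=value, ...), one argument or row to a line, values as JSON. apply_moves: Moves the arm, as the interface text tells. Its arguments: {"type":"object","properties":{"commands":{"type":"array","items":{"type":"array","items":{"type":"number"}}},"claw":{"type":"number"},"newtons":{"type":"number"}},"required":["commands"]}

```bash
mkdir -p pics; ls; cat > h.py <<'E'
from cell import arm, vision, order
import numpy as np, cv2
def snap(n,tag):
    im,d=vision.get_image(n); c=vision.get_calibration(n)
    cv2.imwrite(f'pics/{tag}.png',im[:,:,::-1]); np.savez(f'{tag}.npz',im=im,d=d,**{k:np.array(v) for k,v in c.items()})
    return im,d,c
def load(tag):
    z=np.load(f'{tag}.npz'); return z['im'],z['d'],{k:z[k] for k in 'KDRt'}
def ray(c,u,v):
    p=cv2.undistortPoints(np.array([[[u,v]]],float),np.array(c['K'],float),np.array(c['D'],float))[0,0]
    R=np.array(c['R']);t=np.array(c['t']).ravel()
    return -R.T@t, R.T@np.array([p[0],p[1],1.])
def onz(c,u,v,z):
    o,d=ray(c,u,v); return o+d*(z-o[2])/d[2]
def dep(c,d,u,v):
    o,r=ray(c,u,v); return o+r*d[int(v),int(u)]
def cloud(c,d,mask):
    vs,us=np.nonzero(mask&(d>0))
    p=cv2.undistortPoints(np.stack([us,vs],1)[:,None].astype(float),np.array(c['K'],float),np.array(c['D'],float))[:,0]
    P=np.c_[p,np.ones(len(p))]*d[vs,us][:,None]
    return (P-np.array(c['t']).ravel())@np.array(c['R']), us, vs
E
python3 - <<'E'
from h import *
print(arm.observe())
snap('scene','s0');snap('top','t0')
E
```

```text
pics
{'clock': 0.0, 'joints': array([ 1.12139246,  0.43518219,  0.02496899,  1.57410111, -0.01158612,
        1.13398621, -0.07510558]), 'dq': array([-0.00162704, -0.00097268,  0.00113793,  0.00173187, -0.00183113,
        0.00049552,  0.00028078]), 'joint_efforts': array([-1.80342690e-04, -6.67854238e+01,  9.84813273e-01, -3.14465582e+01,
       -6.05922681e-02,  4.28898528e-02,  1.56743963e-04]), 'position': array([ 0.21221921, -0.58736223,  0.24796869]), 'ee_rot': array([-2.57072552e+00,  1.80450430e+00,  2.09486419e-03]), 'force': array([-0.24889615, -0.31374391, -0.20853356]), 'ft_torque': array([0.00756817, 0.03831585, 0.07637452]), 'width': 0.9983994335031112}
```

View pics/s0.png

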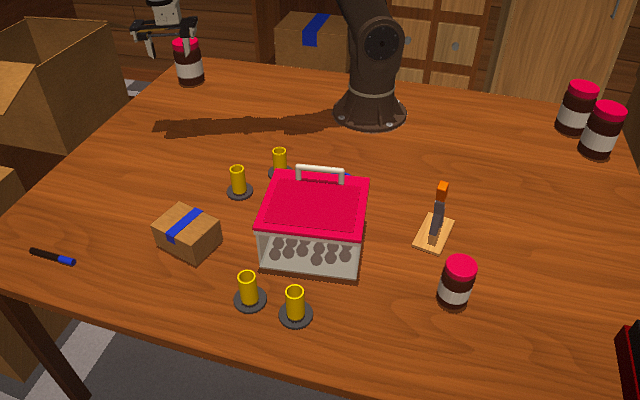

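View pics/t0.png

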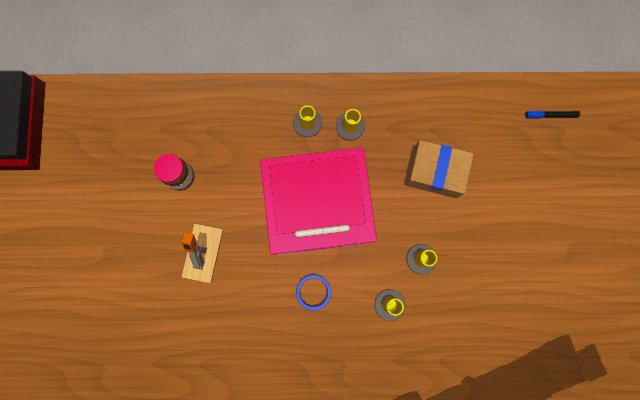

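In the scene view the robot is at the back, so its right is image left. The four cup candidates in the top view are at (308,115), (351,120), (428,258) and (395,307). The bin is at (318,200), the probe head at (188,241), the tape roll at (313,292), the jar at (172,170) and the carton at (441,168). Next I'll measure their positions.

```bash
python3 - <<'E'
from h import *
im,d,c=load('t0')
print('K',c['K'].round(1).tolist(),'campos',(-c['R'].T@c['t']).round(3))
hsv=cv2.cvtColor(im,cv2.COLOR_RGB2HSV)
H,S,V=[hsv[...,i].astype(int) for i in range(3)]
def comps(m,n=12):
    k,l,s,ce=cv2.connectedComponentsWithStats(m.astype(np.uint8))
    return [(l==i,s[i],ce[i]) for i in range(1,k) if s[i][4]>=n]
print('yellow')
for m,s,ce in comps((H>24)&(H<34)&(S>180)&(V>90)):
    P,_,_=cloud(c,d,m); r=P[P[:,2]>.074]
    (cx,cy),rad=cv2.minEnclosingCircle(r[:,:2].astype(np.float32)) if len(r) else ((0,0),0)
    print(s,ce.round(1),'top z',np.percentile(P[:,2],95).round(3),'circle',round(cx,4),round(cy,4),round(rad,4))
print('orange')
for m,s,ce in comps((H>5)&(H<14)&(S>220)&(V>150)):
    P,_,_=cloud(c,d,m); print(s,ce,P.min(0).round(3),P.max(0).round(3),np.median(P,0).round(3))
print('pink')
for m,s,ce in comps((H>165)&(S>180)&(V>80),50):
    P,_,_=cloud(c,d,m); 
    rc=cv2.minAreaRect(P[:,:2].astype(np.float32)); print(s,ce,np.median(P,0).round(4),rc, cv2.boxPoints(rc).round(4).tolist())
print('blue')
for m,s,ce in comps((H>105)&(H<130)&(S>150)&(V>60),30):
    P,_,_=cloud(c,d,m); print(s,ce,P.min(0).round(3),P.max(0).round(3),((P.min(0)+P.max(0))/2).round(3))
print('white bar')
m=(S<60)&(V>150); 
for m,s,ce in comps(m,100):
    P,_,_=cloud(c,d,m); 
    if P[:,2].max()>.1:
        print(s,ce,np.median(P,0).round(4),np.percentile(P[:,2],95),cv2.minAreaRect(P[:,:2].astype(np.float32)))
z=np.zeros(d.shape,bool); z[210:300,170:235]=1
P,us,vs=cloud(c,d,z); 
for a,b in((.03,.06),(.06,.09),(.09,.12),(.12,.15),(.15,.2)):
    q=P[(P[:,2]>a)&(P[:,2]<b)]; print(a,len(q),q.mean(0).round(4) if len(q) else '')
plate=(S<150)&(V>150)&z
P,_,_=cloud(c,d,plate); P=P[P[:,2]<.03]; print('plate',len(P),cv2.minAreaRect(P[:,:2].astype(np.float32)),np.median(P,0))
t=np.concatenate([im[210:290,150:240],im[220:300,200:290]],1)
crop=lambda y,x:cv2.resize(im[y:y+100,x:x+100],(500,500),interpolation=cv2.INTER_CUBIC)
cv2.imwrite('pics/crop0.png',np.hstack([crop(205,155)[:, :400],crop(220,360)[:,:400]])[:,:,::-1])
E
```

```text
K [[493.4, 0.0, 318.4], [0.0, 493.4, 203.6], [0.0, 0.0, 1.0]] campos [0.475 0.009 1.177]
yellow
[299 105  17  17 112] [307.4 113.9] top z 0.083 circle 0.8424 0.013 0.0189
[345 109  16  16 120] [352.3 117.3] top z 0.083 circle 0.8345 -0.0917 0.0191
[420 250  17  17 145] [427.  257.5] top z 0.082 circle 0.5081 -0.2543 0.0189
[386 298  18  18 160] [393.6 305.8] top z 0.082 circle 0.402 -0.1761 0.019
orange
[184 234   9  10  31] [187.58064516 238.16129032] [0.539 0.248 0.168] [0.558 0.264 0.178] [0.549 0.257 0.173]
pink
[ 260  148  117  107 9672] [317.12200165 199.20337055] [ 0.6337 -0.0066  0.1338] ((0.6324452757835388, -0.007764659821987152), (0.20815297961235046, 0.22750094532966614), 6.535684585571289) [[0.5160999894142151, 0.0934000015258789], [0.5419999957084656, -0.13259999454021454], [0.7487999796867371, -0.10890000313520432], [0.7228999733924866, 0.11710000038146973]]
[  9 155  20  11  87] [ 19.83908046 161.32183908] [0.7399 0.6798 0.0498] ((0.7393202185630798, 0.6810839772224426), (0.023168012499809265, 0.04625837132334709), 11.856449127197266) [[0.7232000231742859, 0.701300024
[... 660 characters left out ...]
66 -0.32   0.064] [ 0.768 -0.273  0.077] [ 0.717 -0.297  0.071]
[297 275  34  35 274] [313.10218978 292.18248175] [ 0.396 -0.036  0.033] [0.472 0.039 0.046] [0.434 0.002 0.04 ]
white bar
[295 225  54  12 301] [321.61129568 230.71760797] [ 0.5613 -0.0157  0.1734] 0.17637497020858192 ((0.5620373487472534, -0.014713317155838013), (0.011935403570532799, 0.10893262922763824), 6.332691669464111)
0.03 83 [0.5111 0.2609 0.0453]
0.06 88 [0.5173 0.2602 0.0758]
0.09 58 [0.5267 0.2577 0.1038]
0.12 58 [0.5327 0.2564 0.1392]
0.15 179 [0.5455 0.2573 0.1679]
plate 1122 ((0.5269193053245544, 0.2630666494369507), (0.06894225627183914, 0.12796400487422943), 78.10391998291016) [0.5210776  0.25352338 0.00969271]
```

View pics/crop0.png

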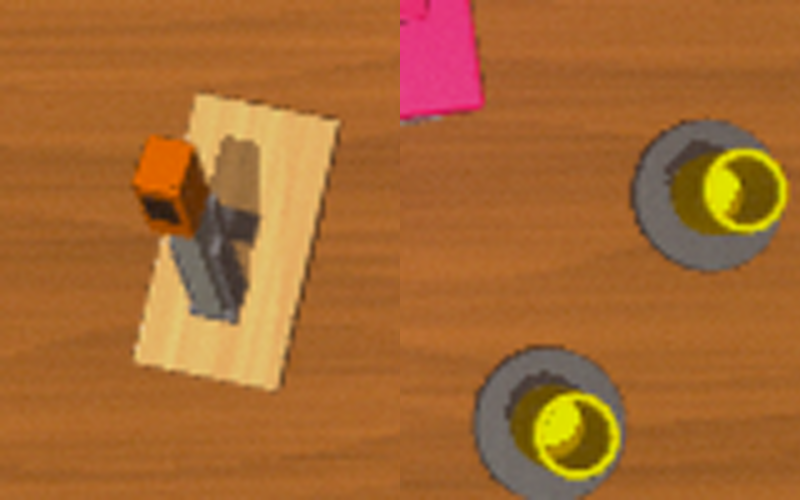

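The cup rim centres in y are +0.013, -0.092, -0.176 and -0.254. The one at top-view pixel (428,258), world (0.508,-0.254), is farthest to the robot's right, and the crop shows it clear and empty. That is the target. Next is a hover over the probe head.

```bash
cat > plan.py <<'E'
from h import *
from scipy.spatial.transform import Rotation as Ro
def frame(z,x):
    z=np.array(z,float);z/=np.linalg.norm(z);x=np.array(x,float);x-=z*(x@z);x/=np.linalg.norm(x)
    return np.stack([x,np.cross(z,x),z],1)
def best(z,x,R0):
    c=[frame(z,x),frame(z,-np.array(x))]
    return min(c,key=lambda R:Ro.from_matrix(R0.T@R).magnitude())
def cur():
    s=arm.observe(); return s,np.array(s['position']),Ro.from_rotvec(s['ee_rot']).as_matrix()
def plan(p1,R1,n=None,p0=None,R0=None,step=.04,rstep=.13):
    if p0 is None: s,p0,R0=cur()
    rv=Ro.from_matrix(R0.T@R1).as_rotvec(); D=np.array(p1)-p0
    k=n or int(max(1,np.ceil(np.linalg.norm(D)/step),np.ceil(np.linalg.norm(rv)/rstep)))
    R=R0.copy(); p=p0.copy()
    rows=[]
    for i in range(k):
        sh=(R.T@((p0+D*(i+1)/k)-p)*100).round(2); r=(rv/k).round(3)
        p=p+R@sh/100; R=R@Ro.from_rotvec(r).as_matrix(); rows.append(sh.tolist()+r.tolist())
    print(k,'rows; dist',np.linalg.norm(D).round(3),'rot',rv.round(3))
    for i in range(0,k,5): print([[float(x) for x in r] for r in rows[i:i+5]])
    return p,R
yr=np.deg2rad(-11.9); ax=np.array([np.sin(.35)*np.cos(yr),np.sin(.35)*np.sin(yr),np.cos(.35)])
jx=np.array([-np.sin(yr),np.cos(yr),0])
E
python3 - <<'E'
from plan import *
s,p,R=cur(); print(R.round(3), vision.get_calibration('wrist'))
c=vision.get_calibration('wrist');print('cam pos in tool',R.T@(-np.array(c['R']).T@np.array(c['t'])-p),'cam z in tool',R.T@np.array(c['R'])[2])
G=np.array([.541,.259,.1495])
R1=best(-ax,jx,R)
print(R1)
p1=np.array([.45,-.3,.33])
a=plan(G+.15*ax,R1)
E
```

```text
[[ 0.34  -0.94  -0.001]
 [-0.94  -0.34   0.001]
 [-0.001  0.    -1.   ]] {'K': array([[276.49399775,   0.        , 313.59962386],
       [  0.        , 276.49399775, 197.79255986],
       [  0.        ,   0.        ,   1.        ]]), 'D': array([-0.03990996,  0.        ,  0.        ,  0.        ,  0.        ]), 'R': array([[ 0.34001999, -0.9404171 , -0.00144121],
       [-0.9057302 , -0.32789011,  0.26859054],
       [-0.2530597 , -0.09002081, -0.96325336]]), 't': array([-0.62459717, -0.03377465,  0.39111374])}
cam pos in tool [ 0.00039291 -0.07262455 -0.13688107] cam z in tool [-1.42878907e-05  2.68422747e-01  9.63301214e-01]
[[-2.06204185e-01 -9.19184640e-01 -3.35528586e-01]
 [-9.78508985e-01  1.93702585e-01  7.07069631e-02]
 [-2.17777775e-18  3.42897807e-01 -9.39372713e-01]]
23 rows; dist 0.919 rot [-0.34  -0.096  0.549]
[[-2.86, -2.79, -0.18, -0.015, -0.004, 0.024], [-2.92, -2.71, -0.21, -0.015, -0.004, 0.024], [-2.99, -2.64, -0.24, -0.015, -0.004, 0.024], [-3.05, -2.56, -0.27, -0.015, -0.004, 0.024], [-3.12, -2.48, -0.29, -0.015, -0.004, 0.024]]
[[-3.17, -2.41, -0.31, -0.015, -0.004, 0.024], [-3.23, -2.32, -0.34, -0.015, -0.004, 0.024], [-3.29, -2.24, -0.36, -0.015, -0.004, 0.024], [-3.35, -2.15, -0.38, -0.015, -0.004, 0.024], [-3.39, -2.07, -0.39, -0.015, -0.004, 0.024]]
[[-3.45, -1.98, -0.42, -0.015, -0.004, 0.024], [-3.49, -1.89, -0.43, -0.015, -0.004, 0.024], [-3.54, -1.8, -0.44, -0.015, -0.004, 0.024], [-3.58, -1.7, -0.45, -0.015, -0.004, 0.024], [-3.63, -1.62, -0.47, -0.015, -0.004, 0.024]]
[[-3.66, -1.51, -0.47, -0.015, -0.004, 0.024], [-3.7, -1.43, -0.48, -0.015, -0.004, 0.024], [-3.74, -1.32, -0.49, -0.015, -0.004, 0.024], [-3.77, -1.23, -0.49, -0.015, -0.004, 0.024], [-3.8, -1.13, -0.49, -0.015, -0.004, 0.024]]
[[-3.82, -1.03, -0.5, -0.015, -0.004, 0.024], [-3.86, -0.94, -0.49, -0.015, -0.004, 0.024], [-3.87, -0.83, -0.49, -0.015, -0.004, 0.024]]
```

Request:
apply_moves(
  commands=[
    [-2.9,-2.8,-0.4,0,0,0.024],
    [-2.9,-2.7,-0.4,0,0,0.024],
    [-3.0,-2.6,-0.4,0,0,0.024],
    [-3.0,-2.6,-0.4,0,0,0.024],
    [-3.1,-2.5,-0.4,0,0,0.024],
  ],
  claw=-1,
  newtons=25,
)

```text
clock: 0.6
position: [0.295, -0.4048, 0.2686]
ee_rot: [-2.457, 1.957, 0.001]
force: [1.0, -0.5, 0.2]
width: 1.0
```

Request:
apply_moves(
  commands=[
    [-3.2,-2.4,-0.3,-0.015,-0.004,0.024],
    [-3.2,-2.3,-0.3,-0.015,-0.004,0.024],
    [-3.3,-2.2,-0.4,-0.015,-0.004,0.024],
    [-3.3,-2.2,-0.4,-0.015,-0.004,0.024],
    [-3.4,-2.1,-0.4,-0.015,-0.004,0.024],
  ],
)

```text
clock: 1.1
position: [0.3766, -0.2235, 0.2847]
ee_rot: [2.3, -2.069, -0.097]
force: [1.4, -1.0, 0.3]
width: 1.003
```

Request:
apply_moves(
  commands=[
    [-3.4,-2.0,-0.4,-0.015,-0.004,0.024],
    [-3.5,-1.9,-0.4,-0.015,-0.004,0.024],
    [-3.5,-1.8,-0.4,-0.015,-0.004,0.024],
    [-3.6,-1.7,-0.4,-0.015,-0.004,0.024],
    [-3.6,-1.6,-0.5,-0.015,-0.004,0.024],
  ],
)

```text
clock: 1.6
position: [0.4581, -0.0427, 0.2992]
ee_rot: [2.135, -2.167, -0.191]
force: [0.9, 0.2, 0.5]
width: 0.999
```

```bash
python3 - <<'E'
from plan import *
s,p,R=cur(); print(s['clock'],p,s['joints'].round(2))
plan(np.array([.541,.259,.1495])+.15*ax,best(-ax,jx,R))
E
```

```text
1.6 [ 0.45809472 -0.04270605  0.2991955 ] [ 0.24  0.24 -0.3   1.75  0.04  1.32 -1.66]
9 rows; dist 0.32 rot [-0.193 -0.027  0.191]
[[-3.26, -1.44, -0.05, -0.021, -0.003, 0.021], [-3.28, -1.36, -0.08, -0.021, -0.003, 0.021], [-3.31, -1.3, -0.09, -0.021, -0.003, 0.021], [-3.34, -1.22, -0.11, -0.021, -0.003, 0.021], [-3.37, -1.15, -0.12, -0.021, -0.003, 0.021]]
[[-3.39, -1.07, -0.14, -0.021, -0.003, 0.021], [-3.41, -1.01, -0.15, -0.021, -0.003, 0.021], [-3.43, -0.92, -0.16, -0.021, -0.003, 0.021], [-3.45, -0.85, -0.16, -0.021, -0.003, 0.021]]
```

Request:
apply_moves(
  commands=[
    [-3.2,-1.4,-0.1,-0.021,-0.003,0.021],
    [-3.2,-1.3,-0.1,-0.021,-0.003,0.021],
    [-3.3,-1.3,-0.1,-0.021,-0.003,0.021],
    [-3.3,-1.2,-0.1,-0.021,-0.003,0.021],
    [-3.3,-1.1,-0.1,-0.021,-0.003,0.021],
  ],
)

```text
clock: 2.1
position: [0.5304, 0.1163, 0.2949]
ee_rot: [1.966, -2.217, -0.306]
force: [0.7, -0.7, 0.4]
width: 0.999
```

Request:
apply_moves(
  commands=[
    [-3.3,-1.0,-0.1,-0.021,-0.003,0.021],
    [-3.3,-0.9,-0.1,-0.021,-0.003,0.021],
    [-2.5,-0.7,-0.1,-0.021,-0.003,0.021],
    [-2.0,-0.6,-0.1,-0.015,-0.003,0.015],
    [0,0,0,0,0,0],
  ],
)

```text
clock: 2.6
position: [0.5779, 0.2229, 0.2896]
ee_rot: [1.841, -2.243, -0.391]
force: [-0.1, -0.1, 0.3]
width: 1.001
```

```bash
python3 - <<'E'
from plan import *
s,p,R=cur(); print(s['clock'],p,s['joints'].round(2))
im,d,c=snap('wrist','w1')
plan(np.array([.541,.259,.1495])+.15*ax,best(-ax,jx,R))
E
```

```text
2.6 [0.5778803  0.22287793 0.28955973] [-0.17  0.61 -0.33  1.25 -0.03  1.58 -2.23]
1 rows; dist 0.03 rot [-0.009 -0.001  0.011]
[[-2.94, -0.74, -0.3, -0.009, -0.001, 0.011]]
```

View pics/w1.png

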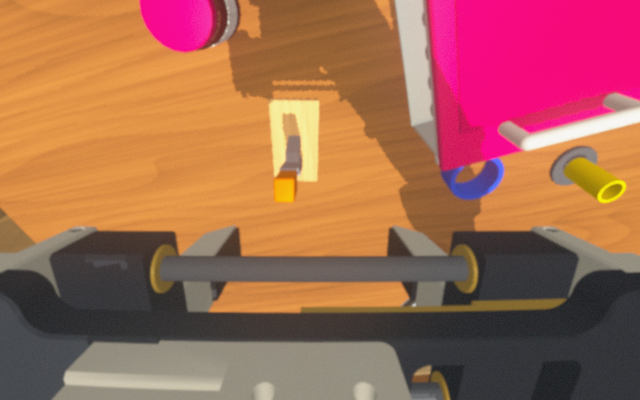

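The wrist view shows the probe head at about (286,187), the light plate at (295,140), and the fingers at rows 230 to 310. I'll measure the head here.

```bash
python3 - <<'E'
from plan import *
im,d,c=load('w1')
hsv=cv2.cvtColor(im,cv2.COLOR_RGB2HSV);H,S,V=[hsv[...,i].astype(int) for i in range(3)]
z=np.zeros(d.shape,bool); z[160:215,260:315]=1
m=(H>8)&(H<22)&(S>200)&(V>150)&z
P,us,vs=cloud(c,d,m);k=P[:,2]>.1;P=P[k];print(len(P),us[k].min(),us[k].max(),vs[k].min(),vs[k].max())
A=np.stack([frame(-ax,jx)[:,0],-frame(-ax,jx)[:,1],ax],1)  # probe y, x, z coordinates
Q=P@A; print(np.percentile(Q,[2,50,98],axis=0).round(4)); 
top=Q[Q[:,2]>np.percentile(Q[:,2],98)-.006];print('top',len(top),np.percentile(top,[2,50,98],axis=0).round(4))
o=A@np.r_[(np.percentile(Q,2,0)+np.percentile(Q,98,0))[:2]/2,np.percentile(Q[:,2],98)]
print('top ctr',o, 'ctr',o-.025*ax)
# check shaft/axis with top image & plate direction
pm=(H>15)&(H<32)&(S>40)&(S<150)&(V>170); pm[:90]=0;pm[190:]=0;pm[:,:260]=0;pm[:,330:]=0
Pp,_,_=cloud(c,d,pm);Pp=Pp[abs(Pp[:,2]-.01)<.008];print('plate',len(Pp),cv2.minAreaRect(Pp[:,:2].astype(np.float32)))
cv2.imwrite('pics/w1c.png',cv2.resize(im[90:220,240:350],None,fx=5,fy=4.5,interpolation=cv2.INTER_CUBIC)[:,:,::-1])
# from top view, scene: head
im,d,c=load('s0');hsv=cv2.cvtColor(im,cv2.COLOR_RGB2HSV);H,S,V=[hsv[...,i].astype(int) for i in range(3)]
m=(H>5)&(H<14)&(S>210)&(V>100); m[:170]=0;m[220:]=0;m[:,:420]=0;m[:,460:]=0
P,us,vs=cloud(c,d,m);Q=P@A;print('scene',len(P),us.min(),us.max(),vs.min(),vs.max());print(np.percentile(Q,[5,50,95],axis=0).round(4))
E
```

```text
413 274 296 172 201
[[ 0.3543 -0.4101  0.2983]
 [ 0.3652 -0.4048  0.3291]
 [ 0.3736 -0.3868  0.3308]]
top 312 [[ 0.3543 -0.41    0.3261]
 [ 0.3666 -0.4026  0.3295]
 [ 0.3736 -0.3867  0.3309]]
top ctr [0.55226315 0.25554233 0.17415281] ctr [0.54387494 0.25731    0.15066849]
plate 2974 ((0.524958610534668, 0.2617543339729309), (0.07200494408607483, 0.13544350862503052), 77.31256866455078)
scene 212 420 459 170 219
[[ 0.2938 -0.4091  0.0817]
 [ 0.3654 -0.4043  0.2959]
 [ 0.3768 -0.2172  0.3289]]
```

View pics/w1c.png

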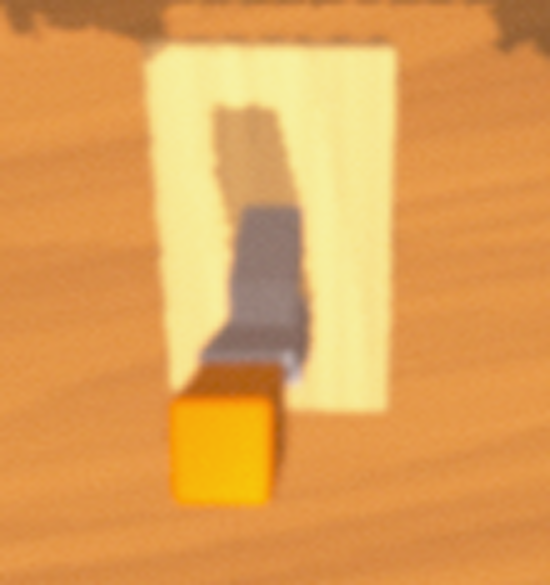

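```bash
python3 - <<'E'
from plan import *
s,p,R=cur()
G=np.array([.5443,.2573,.1507]); R1=best(-ax,jx,R)
a=plan(G+.12*ax,R1,n=2); plan(G+.005*ax,R1,p0=a[0],R0=a[1],n=5)
E
```

```text
2 rows; dist 0.039 rot [-0.009 -0.001  0.011]
[[-1.42, -0.5, 1.23, -0.005, -0.0, 0.005], [-1.42, -0.5, 1.23, -0.005, -0.0, 0.005]]
5 rows; dist 0.115 rot [ 0.001 -0.001  0.001]
[[-0.0, -0.0, 2.3, 0.0, -0.0, 0.0], [-0.0, -0.01, 2.3, 0.0, -0.0, 0.0], [-0.01, 0.0, 2.3, 0.0, -0.0, 0.0], [0.0, -0.0, 2.3, 0.0, -0.0, 0.0], [-0.0, -0.0, 2.3, 0.0, -0.0, 0.0]]
```

Request:
apply_moves(
  commands=[
    [-1.4,-0.5,1.2,-0.005,0,0.005],
    [-1.4,-0.5,1.2,-0.004,0,0.005],
    [0,0,0,0,0,0],
    [0,0,0,0,0,0],
  ],
)

```text
clock: 3.05
position: [0.5844, 0.2475, 0.2645]
ee_rot: [1.823, -2.248, -0.396]
force: [-0.1, 0.8, 0.1]
width: 0.997
```

```bash
python3 - <<'E'
from plan import *
s,p,R=cur(); print(s['clock'],p)
G=np.array([.5443,.2573,.1507]); R1=best(-ax,jx,R)
plan(G+.005*ax,R1,n=5)
E
```

```text
3.05 [0.58444686 0.24747682 0.26454855]
5 rows; dist 0.116 rot [-0.001 -0.001 -0.001]
[[-0.03, -0.0, 2.32, -0.0, -0.0, -0.0], [-0.03, -0.01, 2.32, -0.0, -0.0, -0.0], [-0.03, -0.0, 2.33, -0.0, -0.0, -0.0], [-0.03, -0.0, 2.32, -0.0, -0.0, -0.0], [-0.03, -0.01, 2.32, -0.0, -0.0, -0.0]]
```

Request:
apply_moves(
  commands=[
    [0,0,2.9,0,0,0],
    [0,0,2.9,0,0,0],
    [0,0,2.9,0,0,0],
    [-0.1,0,2.9,0,0,0],
    [0,0,0,0,0,0],
  ],
)

```text
clock: 3.55
position: [0.5438, 0.2554, 0.1538]
ee_rot: [1.82, -2.245, -0.397]
force: [-0.8, 0.5, 0.5]
width: 0.998
```

Request:
apply_moves(
  commands=[
    [0,0,0,0,0,0],
    [0,0,0,0,0,0],
    [0,0,0,0,0,0],
    [0,0,0,0,0,0],
    [0,0,0,0,0,0],
  ],
  claw=1,
  newtons=25,
)

```text
clock: 4.05
position: [0.5468, 0.2565, 0.1568]
ee_rot: [1.824, -2.251, -0.395]
force: [-1.2, -0.1, -1.0]
width: 0.618
```

Request:
apply_moves(
  commands=[
    [0,0,0,0,0,0],
    [0,0,0,0,0,0],
    [0,0,0,0,0,0],
  ],
)

```text
clock: 4.35
position: [0.5464, 0.2565, 0.1563]
ee_rot: [1.823, -2.25, -0.395]
force: [-1.2, -0.4, -0.6]
width: 0.349
```

```bash
python3 - <<'E'
from plan import *
s,p,R=cur(); print(s['clock'],p,s['width']*92,s['force'])
G=np.array([.5443,.2573,.1507]);print('along ax',(p-G)@ax, R.T@(p-G))
snap('scene','s1')
E
```

```text
4.35 [0.546401   0.2564526  0.15626032] 32.12686610613983 [-1.21312725 -0.35684729 -0.5533535 ]
along ax 0.005988079695452281 [ 0.00039587 -0.00020027 -0.00598771]
```

View pics/s1.png

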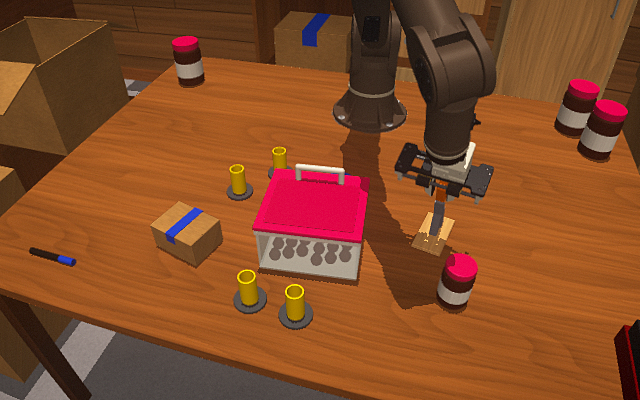

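The fingers are around the head at (440,193) and still closing, with the opening at 32 mm. I'll let them finish.

Request:
apply_moves(
  commands=[
    [0,0,0,0,0,0],
    [0,0,0,0,0,0],
    [0,0,0,0,0,0],
    [0,0,0,0,0,0],
  ],
)

```text
clock: 4.8
position: [0.5464, 0.2571, 0.1563]
ee_rot: [1.824, -2.25, -0.396]
force: [1.4, 3.4, -1.0]
width: 0.216
```

```bash
python3 - <<'E'
from plan import *
s,p,R=cur(); print(s['clock'],p,s['width']*92,s['force'])
E
```

```text
4.8 [0.54644982 0.25705225 0.15627738] 19.891098087867167 [ 1.3553811   3.41698424 -0.96628887]
```

Request:
apply_moves(
  commands=[
    [0,0,-1.0,0,0,0],
    [0,0,-2.0,0,0,0],
    [0,0,-2.5,0,0,0],
    [0,0,-2.5,0,0,0],
    [0,0,-1.0,0,0,0],
  ],
)

```text
clock: 5.3
position: [0.5773, 0.2498, 0.2431]
ee_rot: [1.824, -2.252, -0.394]
force: [-1.4, 0.6, -1.2]
width: 0.217
```

```bash
python3 - <<'E'
from plan import *
s,p,R=cur(); print(s['clock'],p,s['width']*92,s['force'])
snap('scene','s2')
az=np.deg2rad(-154);R1=frame([0,0,-1],[np.cos(az),np.sin(az),0])
Rm=R@Ro.from_rotvec(Ro.from_matrix(R.T@R1).as_rotvec()*.35).as_matrix()
a=plan(np.array([.56,.19,.385]),Rm)
plan(np.array([.508,-.2545,.385]),R1,p0=a[0],R0=a[1])
E
```

```text
5.3 [0.57727126 0.24978274 0.24309849] 19.92685941311671 [-1.42718359  0.55827964 -1.18283278]
4 rows; dist 0.155 rot [ 0.112 -0.054  0.314]
[[1.55, 1.31, -3.29, 0.028, -0.014, 0.079], [1.6, 1.1, -3.35, 0.028, -0.014, 0.079], [1.63, 0.87, -3.39, 0.028, -0.014, 0.079], [1.65, 0.64, -3.44, 0.028, -0.014, 0.079]]
12 rows; dist 0.447 rot [ 0.21  -0.101  0.582]
[[3.42, -1.48, -0.22, 0.018, -0.008, 0.049], [3.33, -1.65, -0.22, 0.018, -0.008, 0.049], [3.25, -1.82, -0.21, 0.018, -0.008, 0.049], [3.16, -1.97, -0.21, 0.018, -0.008, 0.049], [3.05, -2.14, -0.19, 0.018, -0.008, 0.049]]
[[2.94, -2.28, -0.17, 0.018, -0.008, 0.049], [2.83, -2.43, -0.16, 0.018, -0.008, 0.049], [2.7, -2.56, -0.14, 0.018, -0.008, 0.049], [2.58, -2.7, -0.11, 0.018, -0.008, 0.049], [2.43, -2.82, -0.07, 0.018, -0.008, 0.049]]
[[2.3, -2.94, -0.05, 0.018, -0.008, 0.049], [2.15, -3.05, -0.01, 0.018, -0.008, 0.049]]
```

View pics/s2.png

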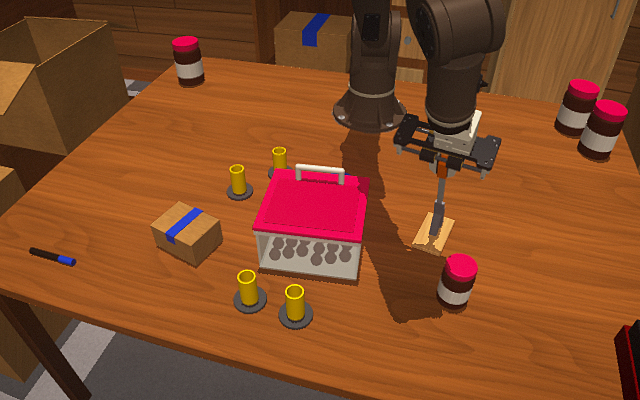

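The probe is held at (441,190), but its foot is still in the channel. I'll pull along the axis a bit further first.

Request:
apply_moves(
  commands=[
    [0,0,-2.5,0,0,0],
    [0,0,-2.5,0,0,0],
    [1.6,0.8,-3.3,0,0,0],
    [1.6,0.9,-3.4,0.04,-0.02,0.1],
    [1.6,0.6,-3.4,0.04,-0.02,0.1],
  ],
)

```text
clock: 5.85
position: [0.5928, 0.1965, 0.3907]
ee_rot: [1.612, -2.483, -0.311]
force: [1.1, 0.9, -0.0]
width: 0.215
```

```bash
python3 - <<'E'
from plan import *
s,p,R=cur(); print(s['clock'],p,s['width']*92,s['force'])
az=np.deg2rad(-154);R1=frame([0,0,-1],[np.cos(az),np.sin(az),0])
plan(np.array([.508,-.2545,.385]),R1)
E
```

```text
5.85 [0.59282212 0.19653317 0.39068659] 19.75055847324941 [ 1.09408976  0.90763855 -0.00279451]
12 rows; dist 0.459 rot [ 0.246 -0.117  0.694]
[[3.72, -0.88, -0.09, 0.02, -0.01, 0.058], [3.66, -1.09, -0.11, 0.02, -0.01, 0.058], [3.6, -1.31, -0.13, 0.02, -0.01, 0.058], [3.51, -1.52, -0.13, 0.02, -0.01, 0.058], [3.41, -1.72, -0.13, 0.02, -0.01, 0.058]]
[[3.31, -1.91, -0.13, 0.02, -0.01, 0.058], [3.19, -2.11, -0.12, 0.02, -0.01, 0.058], [3.06, -2.29, -0.11, 0.02, -0.01, 0.058], [2.92, -2.47, -0.09, 0.02, -0.01, 0.058], [2.77, -2.63, -0.07, 0.02, -0.01, 0.058]]
[[2.62, -2.79, -0.04, 0.02, -0.01, 0.058], [2.44, -2.94, -0.01, 0.02, -0.01, 0.058]]
```

Request:
apply_moves(
  commands=[
    [3.5,-0.9,-0.1,0.02,-0.01,0.05],
    [3.6,-1.1,-0.1,0.02,-0.01,0.05],
    [3.6,-1.3,-0.1,0.02,-0.01,0.058],
    [3.5,-1.5,-0.1,0.02,-0.01,0.058],
    [3.4,-1.7,-0.1,0.02,-0.01,0.058],
  ],
)

```text
clock: 6.35
position: [0.5604, 0.0102, 0.3858]
ee_rot: [1.288, -2.753, -0.196]
force: [1.0, 0.1, 0.2]
width: 0.22
```

Request:
apply_moves(
  commands=[
    [3.3,-1.9,-0.1,0.02,-0.01,0.058],
    [3.2,-2.1,-0.1,0.02,-0.01,0.058],
    [3.0,-2.3,-0.1,0.02,-0.01,0.058],
    [2.4,-2.1,0,0.02,-0.01,0.05],
    [0,0,0,0,0,0],
  ],
)

```text
clock: 6.85
position: [0.5357, -0.1377, 0.3819]
ee_rot: [0.98, -2.94, -0.093]
force: [-0.1, -0.2, 0.1]
width: 0.218
```

```bash
python3 - <<'E'
from plan import *
s,p,R=cur(); print(s['clock'],p,s['width']*92,s['force'])
az=np.deg2rad(-154);R1=frame([0,0,-1],[np.cos(az),np.sin(az),0])
plan(np.array([.508,-.2545,.32]),R1)
E
```

```text
6.85 [ 0.53573753 -0.13771845  0.38188595] 20.065961059293862 [-0.09183134 -0.2344505   0.13749362]
4 rows; dist 0.135 rot [ 0.068 -0.027  0.19 ]
[[2.28, -2.02, 1.46, 0.017, -0.007, 0.047], [2.19, -2.11, 1.47, 0.017, -0.007, 0.047], [2.09, -2.18, 1.5, 0.017, -0.007, 0.047], [2.01, -2.25, 1.52, 0.017, -0.007, 0.047]]
```

Request:
apply_moves(
  commands=[
    [2.3,-2.0,0.5,0.017,-0.007,0.047],
    [2.2,-2.1,1.0,0.017,-0.007,0.047],
    [2.1,-2.2,2.0,0.017,-0.007,0.047],
    [2.0,-2.2,2.0,0.017,-0.007,0.047],
    [0,0,0,0,0,0],
  ],
)

```text
clock: 7.35
position: [0.5077, -0.2524, 0.3213]
ee_rot: [0.712, -3.057, -0.006]
force: [-1.1, -0.2, -0.6]
width: 0.217
```

Request:
apply_moves(
  commands=[
    [0,0,0,0,0,0],
    [0,0,0,0,0,0],
  ],
)

```text
clock: 7.55
position: [0.512, -0.2475, 0.325]
ee_rot: [-0.726, 3.052, 0.006]
force: [0.4, -0.2, 0.2]
width: 0.219
```

```bash
python3 - <<'E'
from plan import *
s,p,R=cur(); print(s['clock'],p,s['width']*92,s['force'])
az=np.deg2rad(-154);R1=frame([0,0,-1],[np.cos(az),np.sin(az),0])
plan(np.array([.508,-.2545,.25]),R1)
snap('scene','s3');snap('top','t3'); snap('wrist','w3')
im=load('s3')[0][110:240,160:330]; cv2.imwrite('pics/s3c.png',cv2.resize(im,None,fx=4.5,fy=4.5,interpolation=cv2.INTER_CUBIC)[:,:,::-1])
E
```

```text
7.55 [ 0.51196336 -0.24746052  0.32502675] 20.168961419737695 [ 0.44387878 -0.24797861  0.23603882]
2 rows; dist 0.075 rot [0.003 0.005 0.013]
[[0.35, -0.24, 3.75, 0.001, 0.002, 0.007], [0.35, -0.23, 3.75, 0.001, 0.002, 0.007]]
```

View pics/s3c.png

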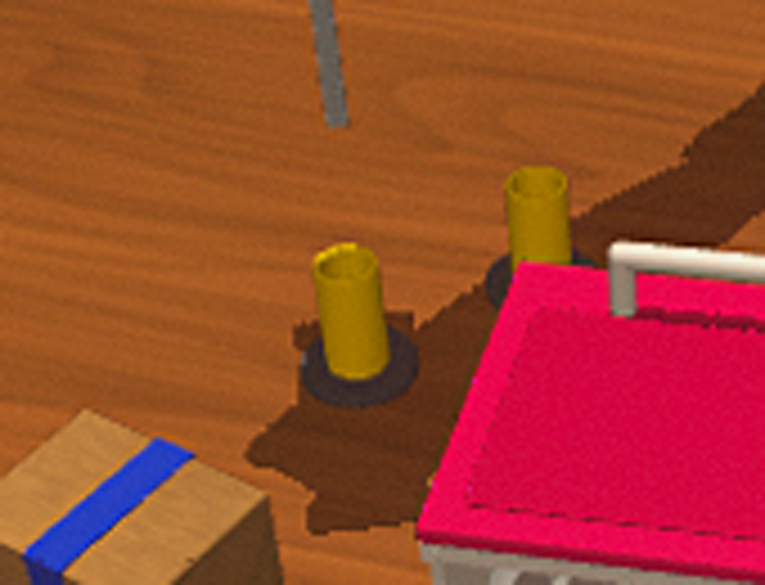

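View pics/w3.png

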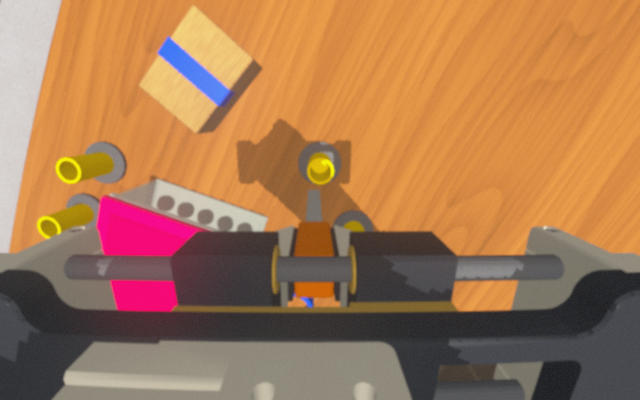

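The crop shows the probe hanging straight, foot at scene pixel (235,138), above the target cup with its rim at (237,168). I'll compare the measured shaft line with the cup axis.

```bash
python3 - <<'E'
from plan import *
s,p,R=cur()
for tag in('s3','w3'):
    im,d,c=load(tag)
    P,us,vs=cloud(c,d,np.ones(d.shape,bool))
    k=(np.hypot(P[:,0]-.51,P[:,1]+.25)<.05)&(P[:,2]>.12)&(P[:,2]<.29); Q=P[k]; print(tag,len(Q),Q[:,2].min() if len(Q) else '')
    for a in np.arange(.16,.29,.02):
        q=Q[(Q[:,2]>a)&(Q[:,2]<=a+.02)]; print(round(a,2),len(q),q.mean(0).round(4) if len(q) else '')
    k=(np.hypot(P[:,0]-.508,P[:,1]+.2545)<.04)&(abs(P[:,2]-.08)<.006); q=P[k][:,:2]
    if len(q)>5: print('rim',cv2.minEnclosingCircle(q.astype(np.float32)))
E
```

```text
s3 206 0.18115209183826925
0.16 0 
0.18 33 [ 0.518  -0.2424  0.1912]
0.2 38 [ 0.5177 -0.2432  0.2104]
0.22 38 [ 0.5176 -0.2432  0.2307]
0.24 35 [ 0.5171 -0.243   0.2503]
0.26 39 [ 0.5158 -0.2422  0.271 ]
0.28 23 [ 0.5161 -0.242   0.2861]
rim ((0.5074993968009949, -0.25337228178977966), 0.020991945639252663)
w3 443 0.18334524501615626
0.16 0 
0.18 48 [ 0.5151 -0.2509  0.1909]
0.2 70 [ 0.5149 -0.2511  0.2102]
0.22 87 [ 0.5149 -0.2511  0.2304]
0.24 109 [ 0.5149 -0.2513  0.2505]
0.26 129 [ 0.5147 -0.2515  0.2693]
0.28 0 
rim ((0.5077374577522278, -0.25552910566329956), 0.019003696739673615)
```

Request:
apply_moves(
  commands=[
    [0.4,-0.2,2.5,0,0.002,0.006],
    [0.4,-0.2,2.5,0.002,0.002,0.006],
    [0,0,2.0,0,0,0],
    [0,0,0,0,0,0],
    [0,0,0,0,0,0],
  ],
)

```text
clock: 8.2
position: [0.5066, -0.2554, 0.2555]
ee_rot: [-0.707, 3.061, 0.0]
force: [0.5, 0.0, -0.6]
width: 0.215
```

```bash
python3 - <<'E'
from plan import *
s,p,R=cur(); print(s['clock'],p,s['width']*92,s['force'])
az=np.deg2rad(-154);R1=frame([0,0,-1],[np.cos(az),np.sin(az),0])
plan(np.array([.5078,-.2545,.157]),R1)
im,d,c=snap('scene','s4')
cv2.imwrite('pics/s4c.png',cv2.resize(im[110:240,160:330],None,fx=4.5,fy=4.5,interpolation=cv2.INTER_CUBIC)[:,:,::-1])
E
```

```text
8.2 [ 0.50659169 -0.25536726  0.25552729] 19.77983629376197 [ 0.54687926  0.02746982 -0.59751942]
3 rows; dist 0.099 rot [0.    0.001 0.   ]
[[-0.05, 0.01, 3.28, 0.0, 0.0, 0.0], [-0.04, 0.01, 3.29, 0.0, 0.0, 0.0], [-0.05, 0.0, 3.28, 0.0, 0.0, 0.0]]
```

View pics/s4c.png

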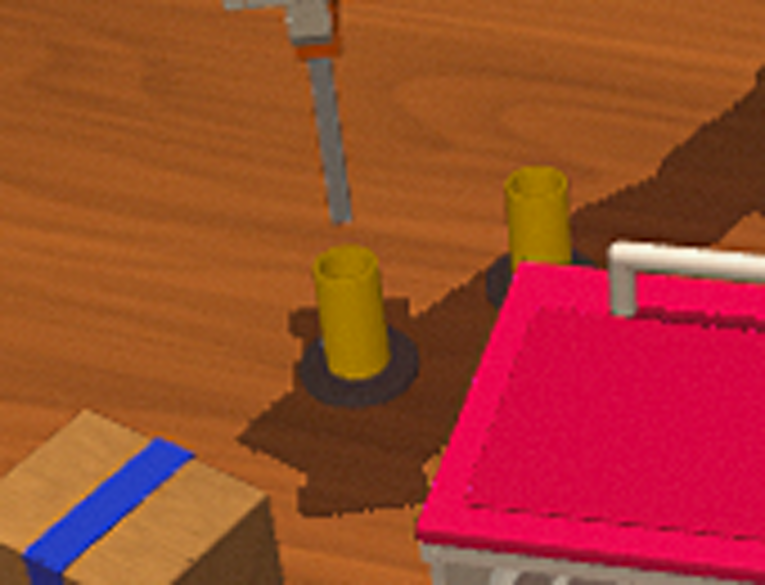

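The foot, at crop (341,220), is right over the cup mouth at (347,262). Insert.

Request:
apply_moves(
  commands=[
    [-0.1,0,2.0,0,0,0],
    [0,0,2.0,0,0,0],
    [0,0,2.0,0,0,0],
    [0,0,2.0,0,0,0],
    [0,0,0,0,0,0],
  ],
)

```text
clock: 8.75
position: [0.5065, -0.2548, 0.1739]
ee_rot: [0.706, -3.06, -0.003]
force: [-0.1, 0.3, -0.6]
width: 0.215
```

Request:
apply_moves(
  commands=[
    [0,0,0.6,0,0,0],
    [0,0,0.6,0,0,0],
    [0,0,0.3,0,0,0],
    [0,0,0.2,0,0,0],
    [0,0,0,0,0,0],
  ],
)

```text
clock: 9.25
position: [0.507, -0.2553, 0.1579]
ee_rot: [-0.705, 3.061, 0.001]
force: [-0.3, 0.4, -1.2]
width: 0.216
```

```bash
python3 - <<'E'
from plan import *
s,p,R=cur(); print(s['clock'],p,s['width']*92,s['force'],s['ft_torque'])
im,d,c=snap('scene','s5')
cv2.imwrite('pics/s5c.png',cv2.resize(im[110:240,160:330],None,fx=4.5,fy=4.5,interpolation=cv2.INTER_CUBIC)[:,:,::-1])
E
```

```text
9.25 [ 0.50697878 -0.25531854  0.15789508] 19.84705845584947 [-0.25169892  0.43133777 -1.24369912] [ 0.09354067 -0.0249742   0.00529209]
```

View pics/s5c.png

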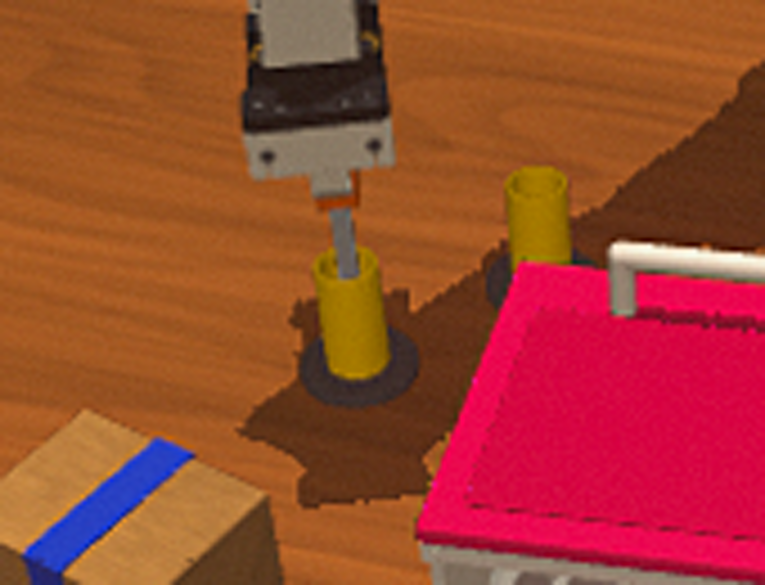

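Request:
apply_moves(
  commands=[
    [0,0,0.2,0,0,0],
    [0,0,0.1,0,0,0],
    [0,0,0.1,0,0,0],
    [0,0,0,0,0,0],
  ],
)

```text
clock: 9.7
position: [0.5076, -0.2557, 0.1553]
ee_rot: [-0.705, 3.06, -0.001]
force: [-2.6, 1.1, 13.2]
width: 0.216
```

```bash
python3 - <<'E'
from plan import *
s,p,R=cur(); print(s['clock'],p,s['width']*92,s['force'],s['ft_torque'])
E
```

```text
9.7 [ 0.50756251 -0.25571623  0.15533843] 19.853886064171803 [-2.62554335  1.10148573 13.18762021] [0.38982756 0.87102996 0.02553229]
```

Request:
apply_moves(
  commands=[
    [0,0,-0.1,0,0,0],
    [0,0,0,0,0,0],
  ],
)

```text
clock: 9.9
position: [0.5073, -0.2555, 0.1554]
ee_rot: [-0.705, 3.061, -0.0]
force: [-1.0, -0.2, 6.0]
width: 0.214
```

Request:
apply_moves(
  commands=[
    [0,0,0,0,0,0],
    [0,0,0,0,0,0],
    [0,0,0,0,0,0],
  ],
  claw=0.4,
)

```text
clock: 10.2
position: [0.5068, -0.2552, 0.1546]
ee_rot: [0.705, -3.061, -0.001]
force: [-0.6, 0.4, -0.7]
width: 0.301
```

```bash
python3 - <<'E'
from plan import *
s,p,R=cur(); print(s['clock'],p,s['width']*92,s['force'],s['ft_torque'])
im,d,c=snap('scene','s6')
cv2.imwrite('pics/s6c.png',cv2.resize(im[110:240,160:330],None,fx=4.5,fy=4.5,interpolation=cv2.INTER_CUBIC)[:,:,::-1])
E
```

```text
10.2 [ 0.50684437 -0.25520921  0.15459673] 27.664121999445992 [-0.64877956  0.35129974 -0.71325203] [0.14937343 0.01117909 0.00328465]
```

View pics/s6c.png

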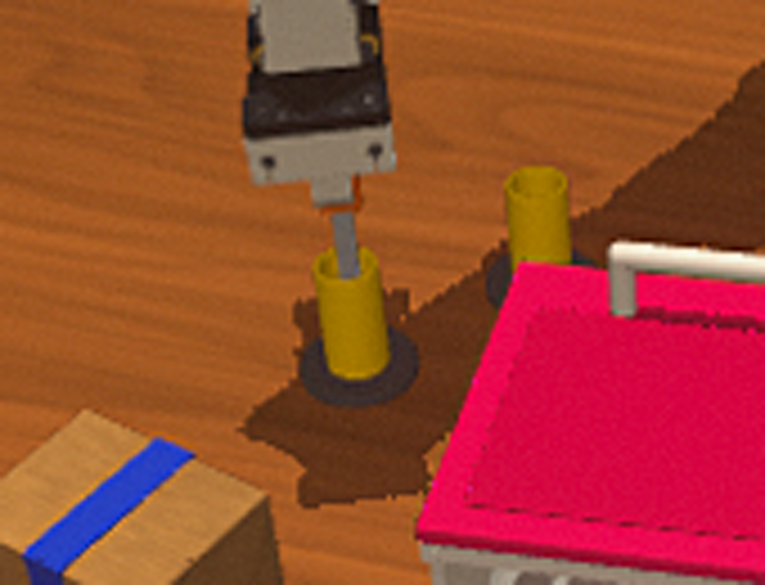

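The fingers are open to 28 mm and the probe stands straight in the cup at (345,240). Next I'll open fully and retreat straight up.

Request:
apply_moves(
  commands=[
    [0,0,0,0,0,0],
    [0,0,0,0,0,0],
    [0,0,0,0,0,0],
    [0,0,0,0,0,0],
    [0,0,0,0,0,0],
  ],
  claw=-0.3,
)

```text
clock: 10.75
position: [0.507, -0.2553, 0.1549]
ee_rot: [-0.705, 3.061, 0.0]
force: [0.9, -0.4, -0.3]
width: 0.642
```

Request:
apply_moves(
  commands=[
    [0,0,-1.0,0,0,0],
    [0,0,-2.5,0,0,0],
    [0,0,-3.0,0,0,0],
    [0,0,-3.0,0,0,0],
    [0,0,-3.0,0,0,0],
  ],
)

```text
clock: 11.25
position: [0.5068, -0.2553, 0.282]
ee_rot: [-0.705, 3.061, -0.0]
force: [0.4, -0.6, -0.0]
width: 0.648
```

```bash
python3 - <<'E'
from plan import *
s,p,R=cur(); print(s['clock'],p,s['width']*92,s['force'],s['ft_torque'])
im,d,c=snap('scene','s7')
cv2.imwrite('pics/s7c.png',cv2.resize(im[110:240,160:330],None,fx=4.5,fy=4.5,interpolation=cv2.INTER_CUBIC)[:,:,::-1])
snap('wrist','w7'); snap('top','t7')
P,us,vs=cloud(c,d,np.ones(d.shape,bool)); k=(np.hypot(P[:,0]-.508,P[:,1]+.2545)<.03)&(P[:,2]>.085)&(P[:,2]<.18);Q=P[k]
for a in np.arange(.08,.18,.02):
    q=Q[(Q[:,2]>a)&(Q[:,2]<=a+.02)]; print(round(a,2),len(q),q.mean(0).round(4) if len(q) else '')
E
```

```text
11.25 [ 0.50684272 -0.25533404  0.28195063] 59.639878869832124 [ 0.36920331 -0.58705682 -0.04974437] [ 0.12730954 -0.06329442  0.00079598]
0.08 19 [ 0.5114 -0.2514  0.0931]
0.1 31 [ 0.5114 -0.2508  0.1097]
0.12 54 [ 0.5146 -0.2499  0.1317]
0.14 66 [ 0.5152 -0.2492  0.1498]
0.16 84 [ 0.512  -0.2515  0.1688]
```

View pics/s7c.png

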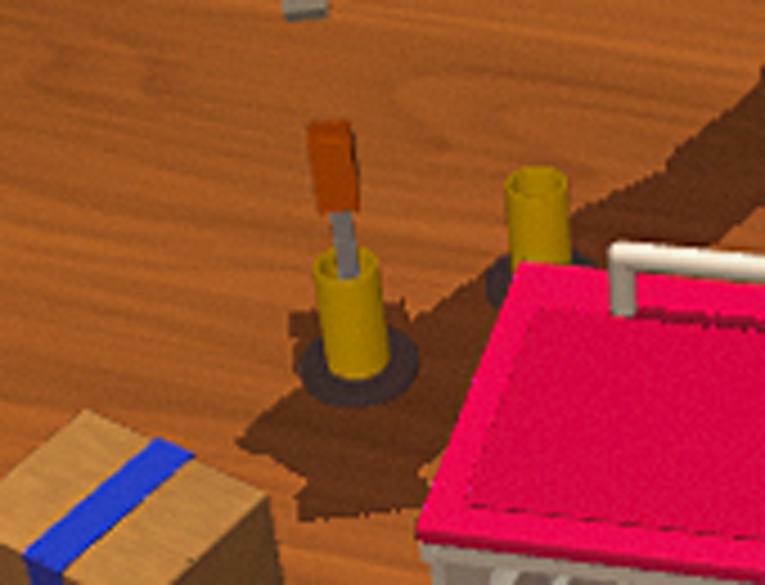

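View pics/w7.png

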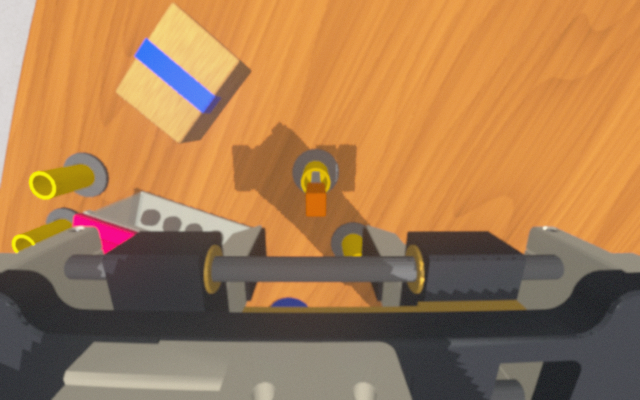

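The probe stands free and upright at crop (340,200) with the gripper clear. Now I'll go over the bar.

```bash
python3 - <<'E'
from plan import *
s,p,R=cur()
az=np.deg2rad(-173.6);R1=frame([0,0,-1],[np.cos(az),np.sin(az),0])
plan(np.array([.562,-.0147,.30]),R1)
E
```

```text
7 rows; dist 0.248 rot [-0.003  0.004  0.341]
[[-2.2, 2.76, -0.25, -0.0, 0.001, 0.049], [-2.06, 2.86, -0.25, -0.0, 0.001, 0.049], [-1.92, 2.97, -0.25, -0.0, 0.001, 0.049], [-1.78, 3.05, -0.26, -0.0, 0.001, 0.049], [-1.62, 3.13, -0.25, -0.0, 0.001, 0.049]]
[[-1.46, 3.21, -0.26, -0.0, 0.001, 0.049], [-1.31, 3.28, -0.26, -0.0, 0.001, 0.049]]
```

Request:
apply_moves(
  commands=[
    [-2.2,2.8,-0.4,0,0,0.049],
    [-2.1,2.9,-0.4,0,0,0.049],
    [-1.9,3.0,-0.4,0,0,0.049],
    [-1.8,3.0,-0.2,0,0,0.049],
    [-1.6,3.1,0,0,0,0.049],
  ],
)

```text
clock: 11.9
position: [0.5415, -0.0985, 0.2916]
ee_rot: [0.377, -3.114, -0.005]
force: [-0.2, -0.4, -1.7]
width: 0.651
```

Request:
apply_moves(
  commands=[
    [-1.5,3.2,0,0,0.002,0.049],
    [-1.2,2.8,0,0,0.002,0.047],
    [0,0,0,0,0,0],
    [0,0,0,0,0,0],
  ],
  newtons=60,
)

```text
clock: 12.3
position: [0.5478, -0.0668, 0.2877]
ee_rot: [0.289, -3.111, -0.005]
force: [0.0, 0.5, 0.3]
width: 0.649
```

```bash
python3 - <<'E'
from plan import *
s,p,R=cur(); print(s['clock'],p,s['width']*92,s['joints'].round(2))
im,d,c=snap('wrist','w8')
az=np.deg2rad(-173.6);R1=frame([0,0,-1],[np.cos(az),np.sin(az),0])
hsv=cv2.cvtColor(im,cv2.COLOR_RGB2HSV);P,us,vs=cloud(c,d,hsv[...,1]<90)
k=(abs(P[:,2]-.168)<.02)&(np.hypot(P[:,0]-.562,P[:,1]+.015)<.07);Q=P[k];print(len(Q),np.percentile(Q[:,2],[2,50,98]))
rc=cv2.minAreaRect(Q[:,:2].astype(np.float32));print(rc)
plan(np.array([.562,-.0147,.25]),R1)
E
```

```text
12.3 [ 0.54783115 -0.06679321  0.28765159] 59.67772279431236 [-0.42  0.32  0.59  1.72 -0.19  1.18 -2.73]
1098 [0.15658533 0.17491823 0.17702258]
((0.5626946687698364, -0.019096147269010544), (0.013394176959991455, 0.11202444136142731), 6.4027485847473145)
2 rows; dist 0.067 rot [ 0.004 -0.017  0.071]
[[-1.22, 2.49, 1.89, 0.002, -0.009, 0.036], [-1.12, 2.54, 1.89, 0.002, -0.009, 0.036]]
```

View pics/w8.png

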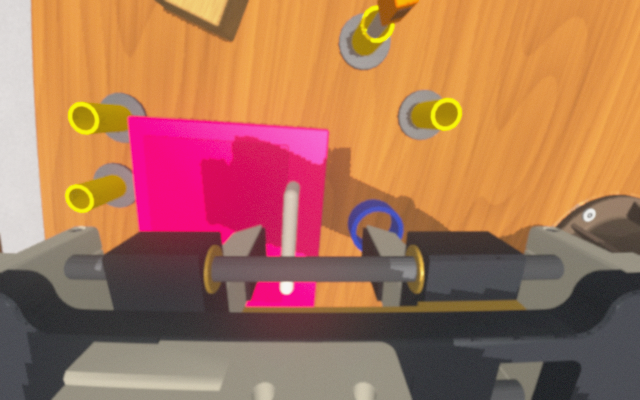

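The bar is visible at about (290,240), centred near (0.563,-0.016). But joint 7 is at its -2.74 end, so this grasp orientation ran out of range and the move stopped short. I'll take the equivalent half-turn grasp by turning back about tool z.

Request:
apply_moves(
  commands=[
    [0,0,-1.0,0,0,-0.08],
    [0,0,-1.0,0,0,-0.14],
    [0,0,0,0,0,-0.14],
    [0,0,0,0,0,-0.14],
    [0,0,0,0,0,-0.14],
  ],
)

```text
clock: 12.85
position: [0.5478, -0.0708, 0.3086]
ee_rot: [1.253, -2.866, -0.014]
force: [-0.5, 0.9, -0.9]
width: 0.649
```

Request:
apply_moves(
  commands=[
    [0,0,0,0,0,-0.14],
    [0,0,0,0,0,-0.14],
    [0,0,0,0,0,-0.14],
    [0,0,0,0,0,-0.14],
    [0,0,0,0,0,-0.14],
  ],
)

```text
clock: 13.35
position: [0.5478, -0.0708, 0.3086]
ee_rot: [2.162, -2.266, -0.02]
force: [-0.0, -1.1, 0.6]
width: 0.652
```

Request:
apply_moves(
  commands=[
    [0,0,0,0,0,-0.14],
    [0,0,0,0,0,-0.14],
    [0,0,0,0,0,-0.14],
    [0,0,0,0,0,-0.14],
    [0,0,0,0,0,-0.14],
  ],
)

```text
clock: 13.85
position: [0.5478, -0.0708, 0.3086]
ee_rot: [2.812, -1.389, -0.024]
force: [0.2, 0.6, 0.0]
width: 0.648
```

Request:
apply_moves(
  commands=[
    [0,0,0,0,0,-0.14],
    [0,0,0,0,0,-0.14],
    [0,0,0,0,0,-0.14],
    [0,0,0,0,0,-0.14],
    [0,0,0,0,0,0],
  ],
)

```text
clock: 14.35
position: [0.5478, -0.0707, 0.3087]
ee_rot: [3.09, -0.564, -0.025]
force: [0.0, 0.2, 0.3]
width: 0.65
```

```bash
python3 - <<'E'
from plan import *
s,p,R=cur(); print(s['clock'],p,s['width']*92,s['joints'].round(2))
az=np.deg2rad(6.4);R1=frame([0,0,-1],[np.cos(az),np.sin(az),0])
plan(np.array([.5625,-.0155,.25]),R1)
E
```

```text
14.35 [ 0.54783393 -0.07070205  0.30867195] 59.7752707622031 [-0.05  0.28  0.11  1.66 -0.04  1.22 -0.29]
4 rows; dist 0.082 rot [-0.001  0.016 -0.473]
[[-0.12, -1.43, 1.46, -0.0, 0.004, -0.118], [0.04, -1.43, 1.47, -0.0, 0.004, -0.118], [0.2, -1.41, 1.46, -0.0, 0.004, -0.118], [0.36, -1.38, 1.47, -0.0, 0.004, -0.118]]
```

Request:
apply_moves(
  commands=[
    [-0.1,-1.4,1.0,0,0.004,-0.118],
    [0,-1.4,1.0,0,0.004,-0.118],
    [0.2,-1.4,1.0,0,0.004,-0.118],
    [0.4,-1.4,1.0,0,0.004,-0.118],
    [0,0,0,0,0,0],
  ],
)

```text
clock: 14.85
position: [0.5625, -0.0127, 0.2672]
ee_rot: [-3.135, -0.174, 0.004]
force: [0.3, 0.6, -0.7]
width: 0.655
```

Request:
apply_moves(
  commands=[
    [0,0,0,0,0,0],
  ],
)

```text
clock: 14.95
position: [0.5629, -0.0149, 0.2686]
ee_rot: [-3.137, -0.165, 0.001]
force: [-0.4, -0.8, 0.2]
width: 0.647
```

```bash
python3 - <<'E'
from plan import *
s,p,R=cur(); print(s['clock'],p,s['width']*92,s['joints'].round(2))
im,d,c=snap('wrist','w9')
az=np.deg2rad(6.4);R1=frame([0,0,-1],[np.cos(az),np.sin(az),0])
hsv=cv2.cvtColor(im,cv2.COLOR_RGB2HSV);P,us,vs=cloud(c,d,hsv[...,1]<90)
k=(abs(P[:,2]-.168)<.02)&(np.hypot(P[:,0]-.562,P[:,1]+.015)<.07);Q=P[k];print(len(Q),np.percentile(Q[:,2],[2,50,98]))
if len(Q)>5:print(cv2.minAreaRect(Q[:,:2].astype(np.float32)))
plan(np.array([.5625,-.0155,.171]),R1)
E
```

```text
14.95 [ 0.56291279 -0.01491784  0.2685645 ] 59.49299847395478 [-0.07  0.32  0.01  1.7  -0.    1.13  0.04]
1741 [0.170537   0.1750193  0.17701645]
((0.5622463822364807, -0.011552490293979645), (0.013279980979859829, 0.1050330251455307), 6.388943672180176)
3 rows; dist 0.098 rot [-0.     0.    -0.007]
[[-0.02, 0.01, 3.26, -0.0, 0.0, -0.002], [-0.02, 0.01, 3.26, -0.0, 0.0, -0.002], [-0.02, 0.01, 3.26, -0.0, 0.0, -0.002]]
```

View pics/w9.png

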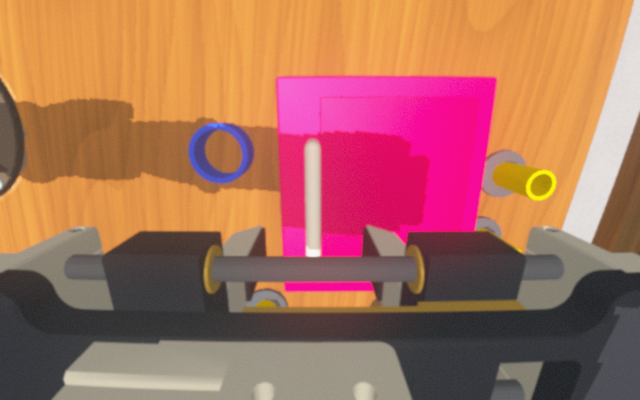

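The bar, at (313,145-255), lies parallel to the pads and centred between the fingers. I'll descend and grip.

Request:
apply_moves(
  commands=[
    [0,0,2.5,0,0,0],
    [0,0,2.5,0,0,0],
    [0,0,2.5,0,0,0],
    [0,0,1.5,0,0,-0.006],
    [0,0,0.7,0,0,0],
  ],
)

```text
clock: 15.5
position: [0.5625, -0.0147, 0.1705]
ee_rot: [3.136, 0.178, -0.003]
force: [-0.1, 0.2, 0.1]
width: 0.648
```

Request:
apply_moves(
  commands=[
    [0,0,0,0,0,0],
    [0,0,0,0,0,0],
    [0,0,0,0,0,0],
    [0,0,0,0,0,0],
    [0,0,0,0,0,0],
  ],
  claw=1,
  newtons=60,
)

```text
clock: 16.0
position: [0.5634, -0.0133, 0.1718]
ee_rot: [-3.136, -0.185, -0.001]
force: [-0.2, 0.0, -0.2]
width: 0.262
```

Request:
apply_moves(
  commands=[
    [0,0,0,0,0,0],
    [0,0,0,0,0,0],
    [0,0,0,0,0,0],
    [0,0,0,0,0,0],
  ],
)

```text
clock: 16.4
position: [0.5619, -0.0134, 0.1714]
ee_rot: [-3.136, -0.185, 0.004]
force: [-4.6, -0.4, 7.2]
width: 0.135
```

```bash
python3 - <<'E'
from plan import *
s,p,R=cur(); print(s['clock'],p,s['width']*92,s['force'],s['ft_torque'])
E
```

```text
16.4 [ 0.56192575 -0.0134173   0.17137702] 12.402830859730248 [-4.64544092 -0.43961237  7.22945586] [-9.22579550e-02  1.06247255e+00 -9.78995727e-04]
```

Request:
apply_moves(
  commands=[
    [0,0,0,0,0,0],
    [0,0,0,0,0,0],
  ],
)

```text
clock: 16.6
position: [0.5619, -0.0134, 0.1714]
ee_rot: [-3.136, -0.185, 0.004]
force: [-5.5, -0.1, 5.7]
width: 0.134
```

```bash
python3 - <<'E'
from plan import *
s,p,R=cur(); print(s['clock'],p,s['width']*92,s['force'],s['ft_torque'])
im,d,c=snap('scene','s10')
cv2.imwrite('pics/s10c.png',cv2.resize(im[100:240,230:400],None,fx=4.5,fy=4.2,interpolation=cv2.INTER_CUBIC)[:,:,::-1])
E
```

```text
16.6 [ 0.56191251 -0.01340136  0.17138149] 12.329648322259798 [-5.52479525 -0.07294455  5.68603609] [-0.094532    1.0999821  -0.01626387]
```

View pics/s10c.png

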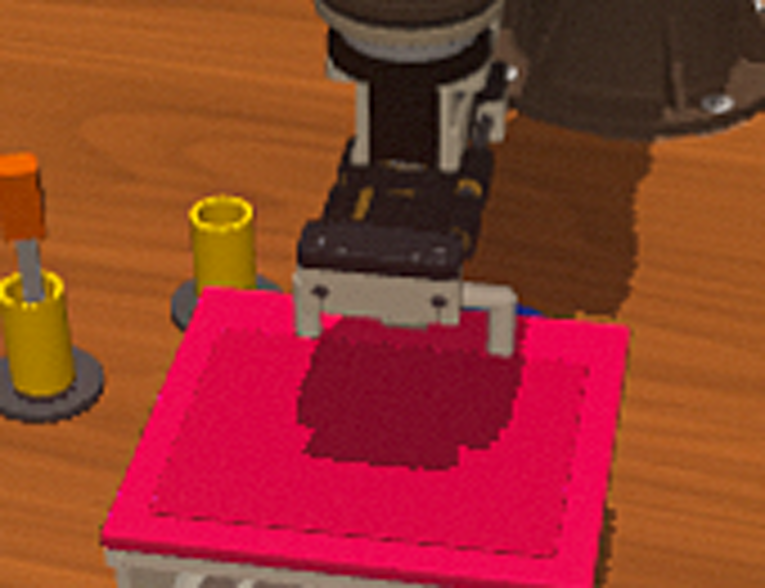

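The fingers straddle the bar at crop (385,300) and the lid is still shut. I'll start the slow pull along the arc: (+4.7, 0, -17) cm and -1 rad about tool y, per rad of lid angle.

Request:
apply_moves(
  commands=[
    [0,0,-0.1,0,0,0],
    [0,0,-0.1,0,0,0],
    [0.1,0,-0.1,0,-0.01,0],
    [0,0,-0.1,0,0,0],
  ],
)

```text
clock: 17.05
position: [0.5624, -0.0133, 0.1732]
ee_rot: [3.136, 0.186, -0.025]
force: [-0.1, 0.3, -26.7]
width: 0.134
```

Request:
apply_moves(
  commands=[
    [0,0,-0.1,0,-0.01,0],
    [0,0,-0.1,0,0,0],
    [0,0,0,0,0,0],
  ],
)

```text
clock: 17.35
position: [0.5626, -0.0133, 0.1742]
ee_rot: [3.135, 0.186, -0.04]
force: [2.7, -1.1, -33.1]
width: 0.137
```

Request:
apply_moves(
  commands=[
    [0,0,-0.1,0,-0.005,0],
    [0,0,0,0,0,0],
  ],
)

```text
clock: 17.55
position: [0.5635, -0.0132, 0.1768]
ee_rot: [3.135, 0.186, -0.045]
force: [-0.1, -0.3, -16.5]
width: 0.134
```

Request:
apply_moves(
  commands=[
    [0,0,-0.1,0,-0.005,0],
    [0,0,0,0,0,0],
  ],
)

```text
clock: 17.75
position: [0.5645, -0.0131, 0.1799]
ee_rot: [3.135, 0.186, -0.047]
force: [-2.1, 0.3, -7.7]
width: 0.136
```

```bash
python3 - <<'E'
from plan import *
s,p,R=cur(); print(s['clock'],p,s['width']*92,s['force'],s['ft_torque'])
E
```

```text
17.75 [ 0.56448169 -0.01312117  0.17987717] 12.509369594692194 [-2.06897822  0.2595656  -7.69328461] [-0.12091384  0.58181667 -0.04035739]
```

The gasket has let go gently: force fell from 33 N to 8 N and the bar has risen about 8 mm. I'll follow the arc to 0.25 rad.

```bash
cat > lid.py <<'E'
from plan import *
az=np.deg2rad(6.4);bx=np.array([np.cos(az),np.sin(az),0]);by=np.array([-np.sin(az),np.cos(az),0]);ez=np.array([0,0,1.])
h0=np.array([.5619,-.0134,.168])
def tgt(th):
    x=-.17*np.cos(th)+.047*np.sin(th)+.17; z=.17*np.sin(th)+.047*np.cos(th)-.047
    Rt=Ro.from_rotvec(by*th).as_matrix()
    return h0+x*bx+z*ez+Rt@ez*.0034, Rt@frame(-ez,bx)
E
python3 - <<'E'
from lid import *
s,p,R=cur()
a=(p,R)
for th in (.1,.15,.2,.25): 
    print(th,tgt(th)[0].round(4)); a=plan(*tgt(th),p0=a[0],R0=a[1],n=3)
E
```

```text
0.1 [ 0.5677 -0.0127  0.1881]
3 rows; dist 0.009 rot [-0.    -0.07   0.007]
[[0.1, 0.0, -0.28, -0.0, -0.023, 0.002], [0.1, 0.0, -0.28, -0.0, -0.023, 0.002], [0.08, 0.0, -0.28, -0.0, -0.023, 0.002]]
0.15 [ 0.5713 -0.0123  0.1962]
3 rows; dist 0.009 rot [-0.    -0.051  0.001]
[[0.09, 0.0, -0.28, -0.0, -0.017, 0.0], [0.09, 0.0, -0.28, -0.0, -0.017, 0.0], [0.08, 0.0, -0.29, -0.0, -0.017, 0.0]]
0.2 [ 0.5752 -0.0119  0.2042]
3 rows; dist 0.009 rot [-0.    -0.05   0.001]
[[0.09, 0.0, -0.28, -0.0, -0.017, 0.0], [0.09, 0.0, -0.28, -0.0, -0.017, 0.0], [0.08, 0.0, -0.29, -0.0, -0.017, 0.0]]
0.25 [ 0.5795 -0.0114  0.2119]
3 rows; dist 0.009 rot [-0.    -0.049  0.001]
[[0.09, 0.0, -0.28, -0.0, -0.016, 0.0], [0.09, 0.0, -0.28, -0.0, -0.016, 0.0], [0.08, 0.0, -0.28, -0.0, -0.016, 0.0]]
```

Request:
apply_moves(
  commands=[
    [0.1,0,-0.2,0,-0.02,0],
    [0.1,0,-0.2,0,-0.02,0],
    [0.1,0,-0.2,0,-0.02,0],
    [0.1,0,-0.2,0,-0.02,0],
  ],
)

```text
clock: 18.15
position: [0.568, -0.0127, 0.1887]
ee_rot: [3.125, 0.185, -0.175]
force: [-8.5, -0.3, 0.5]
width: 0.136
```

Request:
apply_moves(
  commands=[
    [0.1,0,-0.3,0,-0.02,0],
    [0.1,0,-0.3,0,-0.02,0],
    [0.1,0,-0.3,0,-0.02,0],
    [0,0,0,0,0,0],
  ],
)

```text
clock: 18.55
position: [0.572, -0.0123, 0.1975]
ee_rot: [3.115, 0.184, -0.269]
force: [-11.9, -1.5, 3.3]
width: 0.133
```

```bash
python3 - <<'E'
from lid import *
s,p,R=cur(); print(s['clock'],p,s['width']*92,s['force'],s['ft_torque'])
plan(*tgt(.25))
E
```

```text
18.55 [ 0.57195748 -0.01227143  0.1975083 ] 12.239479421811618 [-11.87956957  -1.49366282   3.29108996] [-0.20645267  2.01830401 -0.06103956]
1 rows; dist 0.016 rot [ 0.001 -0.078  0.006]
[[0.51, 0.0, -1.55, 0.001, -0.078, 0.006]]
```

The x force is -12 N, so the command is pushing a little too far rearward. The rest of the lift needs less x.

Request:
apply_moves(
  commands=[
    [-0.2,0,-0.3,0,-0.015,0],
    [0,0,-0.3,0,-0.015,0],
    [0.1,0,-0.3,0,-0.015,0],
    [0,0,0,0,0,0],
  ],
)

```text
clock: 18.95
position: [0.5762, -0.0118, 0.2062]
ee_rot: [3.107, 0.184, -0.327]
force: [5.7, 0.6, -6.7]
width: 0.135
```

```bash
python3 - <<'E'
from lid import *
s,p,R=cur(); print(s['clock'],p,s['width']*92,s['force'],s['ft_torque'])
plan(*tgt(.25))
E
```

```text
18.95 [ 0.57615644 -0.01178482  0.20623212] 12.375743554874965 [ 5.71641083  0.60779964 -6.73790161] [ 0.06917323 -1.67160833 -0.00572356]
1 rows; dist 0.007 rot [ 0.001 -0.04   0.007]
[[0.22, 0.0, -0.62, 0.001, -0.04, 0.007]]
```

Request:
apply_moves(
  commands=[
    [0.2,0,-0.2,0,-0.015,0],
    [0.1,0,-0.2,0,-0.01,0],
    [0.1,0,-0.2,0,-0.01,0],
    [0,0,0,0,0,0],
    [0,0,0,0,0,0],
  ],
)

```text
clock: 19.45
position: [0.5781, -0.0115, 0.2094]
ee_rot: [3.097, 0.183, -0.392]
force: [-2.6, -0.5, -1.7]
width: 0.137
```

```bash
python3 - <<'E'
from lid import *
s,p,R=cur(); print(s['clock'],p,s['width']*92,s['force'],s['ft_torque'])
plan(*tgt(.25))
im,d,c=snap('scene','s11'); snap('top','t11')
m=cv2.cvtColor(im,cv2.COLOR_RGB2HSV)
P,us,vs=cloud(c,d,(m[...,0]>165)&(m[...,1]>180)); k=(np.hypot(P[:,0]-.633,P[:,1]+.007)<.16)&(P[:,2]>.1);P=P[k]
# plane z = a + b * (bin x)
u=P@bx; A=np.c_[np.ones(len(u)),u]
for _ in range(4):
    co=np.linalg.lstsq(A,P[:,2],rcond=None)[0]; r=P[:,2]-A@co; g=abs(r)<.004; P=P[g];A=A[g]
print('lid slope angle',np.arctan(-co[1]),len(P),'z front',P[:,2].max())
cv2.imwrite('pics/s11c.png',cv2.resize(im[80:290,160:400],None,fx=3.2,fy=2.8,interpolation=cv2.INTER_CUBIC)[:,:,::-1])
E
```

```text
19.45 [ 0.57810298 -0.01152989  0.20943412] 12.568380016784587 [-2.62718379 -0.48481103 -1.67778481] [-0.07764653  0.07142561 -0.05472169]
1 rows; dist 0.003 rot [0.001 0.002 0.006]
[[0.08, 0.01, -0.27, 0.001, 0.002, 0.006]]
lid slope angle 0.23385333567121663 7050 z front 0.18344704781528426
```

View pics/s11c.png

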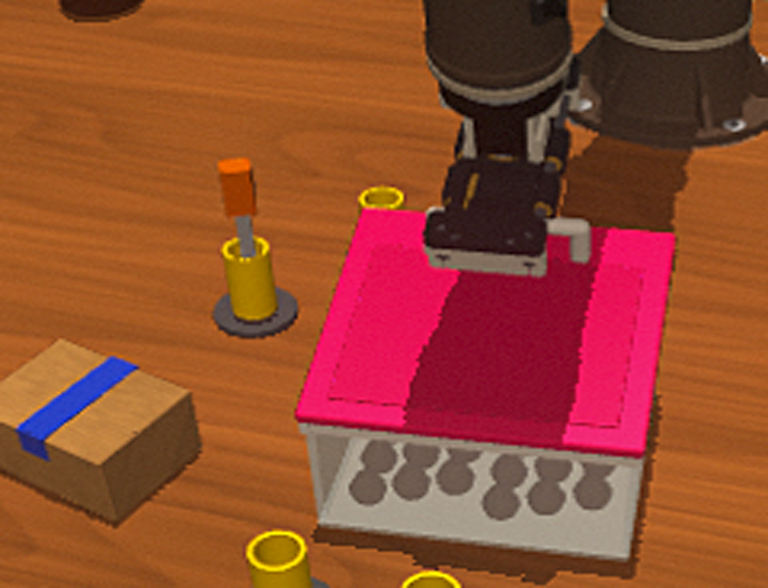

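The lid is ajar at about 0.235 rad and the probe is still upright at (240,200). A final 2 mm lift, then hold.

Request:
apply_moves(
  commands=[
    [0.1,0,-0.15,0,0,0],
    [0,0,-0.1,0,0,0],
    [0,0,0,0,0,0],
    [0,0,0,0,0,0],
  ],
)

```text
clock: 19.95
position: [0.5793, -0.0114, 0.2117]
ee_rot: [3.097, 0.183, -0.393]
force: [-5.2, -0.9, 0.4]
width: 0.137
```

Request:
apply_moves(
  commands=[
    [0,0,0,0,0,0],
    [0,0,0,0,0,0],
    [0,0,0,0,0,0],
    [0,0,0,0,0,0],
    [0,0,0,0,0,0],
  ],
)

```text
clock: 20.45
position: [0.5794, -0.0114, 0.2117]
ee_rot: [3.097, 0.183, -0.393]
force: [-5.1, -0.8, -0.1]
width: 0.136
```

```bash
python3 - <<'E'
from lid import *
s,p,R=cur(); print(s['clock'],p,s['width']*92,s['force'],s['dq'].round(3))
plan(*tgt(.25))
im,d,c=snap('scene','s12'); it,dt,ct=snap('top','t12')
m=cv2.cvtColor(im,cv2.COLOR_RGB2HSV)
P,us,vs=cloud(c,d,(m[...,0]>165)&(m[...,1]>180)); k=(np.hypot(P[:,0]-.633,P[:,1]+.007)<.16)&(P[:,2]>.1);P=P[k]
u=P@bx; A=np.c_[np.ones(len(u)),u]
for _ in range(4):
    co=np.linalg.lstsq(A,P[:,2],rcond=None)[0]; r=P[:,2]-A@co; g=abs(r)<.004; P=P[g];A=A[g]
print('lid angle',np.arctan(-co[1]),'zmax',P[:,2].max())
cv2.imwrite('pics/fin.png',np.vstack([im[:, :],it])[:,:,::-1][::1, :] if 0 else cv2.resize(np.hstack([im,it]),(800,250))[:,:,::-1])
i0,_,_=load('t0'); 
for nm,(y,x) in dict(jar=(150,150),tape=(270,292),carton=(135,405)).items(): print(nm,np.abs(it[y:y+60,x:x+70].astype(int)-i0[y:y+60,x:x+70]).mean().round(2))
E
```

```text
20.45 [ 0.57937164 -0.01141114  0.2116675 ] 12.514612560428521 [-5.1098118  -0.82870691 -0.10151168] [ 0.001 -0.001 -0.001 -0.     0.001 -0.001  0.001]
1 rows; dist 0.0 rot [0.001 0.002 0.006]
[[0.01, 0.0, -0.03, 0.001, 0.002, 0.006]]
lid angle 0.24838875096933707 zmax 0.18577351804696676
jar 10.84
tape 43.19
carton 11.91
```

View pics/t12.png

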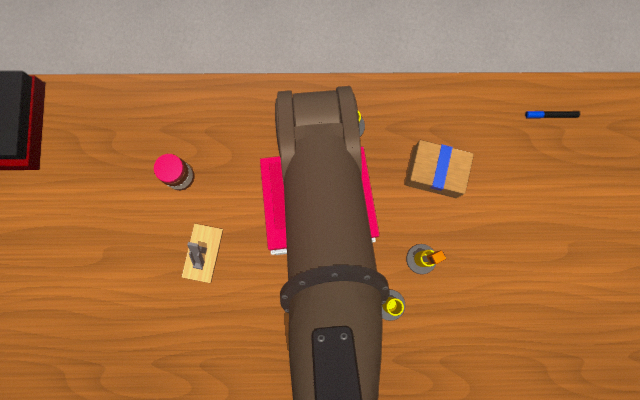

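The final top view shows the probe in the cup at (432,257), with the jar at (172,170) and the carton at (441,168) where they started. The tape is hidden under the arm. The lid angle is 0.248 rad and the arm is still, so I'll hand in.

```bash
python3 -c "
from cell import order
print(order.sign_off())"
```

```text
the job is handed in; nothing more can be done
None
```

I stood the probe upright in the rightmost yellow cup and let go of it. Then I pulled the lid off its gasket by the bar and handed in at about 20.5 s, still gripping the bar with the lid ajar.

**Last checks**
- **Lid:** depth pictures put it at 0.248 rad, or about 5 cm at the front edge. The bar's position on its arc agrees. The arm was still, and the grip force was set to 60 N.
- **Gasket:** the wrist force reached about 33 N before it let go, more than the 17–23 N expected. The lid rose only about 8 mm as it let go and did not fly open.
- **Probe:** it still stands straight in the cup.
- **Jar and carton:** both sit where they started in the top view. My image-difference check on them was inconclusive, because shadows changed the picture.
- **Tape:** the arm hides it in the last top view. It looked undisturbed in the wrist view just before I gripped the bar, and I went nowhere near it after that.

**What went wrong on the way**
- **Joint 7:** my first approach to the bar ran it to the end of its range (-2.73 of -2.74) and stopped short. I used the half-turn grasp instead.
- **Bar grip reading:** it showed about 12.4 mm on the 14 mm bar, but the grip held throughout.

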